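# Hold a spring hardness tester on a game piece set on a narrow anvil

### The arm

A 6-joint arm with a two-finger parallel gripper is mounted at the origin on a cart in front of the work surface, level with it; the furniture and walls round the work are solid. World frame = base frame: x ahead of the robot, y to its left, z up, the work surface at z = 0. Lengths are in mm, angles in rad, forces in N, time in s.
With the tool pointing down it reaches from about 375 to 925 mm from the base axis. Payload 5.7 kg.
Tool frame: the origin (TCP) lies between the finger pads; the fingertips stand 11 mm ahead of it and the grasp point (between the pads) lies 8 mm behind it; z points along the fingers, y is the direction in which the jaws open and shut (so a half turn about z gives the same grasp; the last joint's range is limited). The gripper opens to 88 mm and grips with 3 to 60 N. Pads are 20 mm wide; open, the fingers measure 115 mm over their backs; the gripper's body (75 mm by 178 mm) begins 61 mm behind the grasp point.
Start: joints at [1.136, 0.359, 1.51, -0, 1.272, -0.115], TCP at [188.618, 569.55, 233.623] pointing down, gripper open.
Joint ranges: [-2.97, 2.97], [-1.01, 2.36], [0.21, 2.38], [-0.96, 4.11], [0.2, 2.71], [-2.98, 2.98]. Speed limits (rad/s): [2.39, 2.39, 3.14, 3.14, 3.14, 3.14].

### API

Orientations are given as [roll, pitch, yaw] about the fixed x, y, z axes, in that order (R = Rz(yaw) Ry(pitch) Rx(roll)).
In Python, from workcell import env gives the robot as it stands.
- The arm moves only by the tool move_arm, never from a script. Its argument "rows" is a list that holds one entry, the list of rows, each a list of 5 numbers: the shift along the tool's x, y, z in units of 25 mm (1.0 is 25 mm), then the turn about the tool's z in units of 5 degrees (1.0 is 5 degrees), then the finger opening in mm, from 0 to 87.8. A call has 1 to 12 rows; each row is the pose to reach, as a shift and turn from the pose commanded when the call began, along the tool's axes at that moment; what a row does not reach only later rows make up. A row lasts 1/10 s, in which the tool goes at most 50 mm and 8.59 degrees, less where a joint would pass 70% of its speed; a pose out of reach is approached as far as the arm can. A call with a gripper value outside its range is refused whole. The fingers move at their own pace and stop on an object; the grip force is fixed at half the most. Time passes only in rows, so rows that repeat a pose let the fingers close. It gives the time, the measured TCP pose, the force and the opening at its end, in the units of the state.
- env.sense(): the state, without advancing time (a new reading comes with each control period).
- env.grab_frame(name): name is "scene" or "top"; returns the picture (420x560x3 uint8, red, green, blue); there is no depth.
- env.calibration(name): a dict with "mtx" (3x3 intrinsics, pixels), "T" (4x4, takes a point from camera to world coordinates). Camera axes: x right, y down, z forward; pixel columns grow to the right and rows downward; lengths in mm; the calibration is good to about 2 mm. A picture is of the moment at which its call begins. calibration takes no time and is no camera call.
- env.job_done(): hands the job in, once; it reports no verdict.
Trained networks look in the newest picture that a camera, given by its name, has taken for a name from the list of things; names that differ only in an ending like _2 or _b are one class to them, and where a whole thing is asked for, a point or a joint stands for the part that bears it (a point fixed in the world has none). Each returns a list of dicts, best first, with "score" (0 to 1); they miss things now and then, are a little off and sometimes report something else, mostly with a low value. They report only what shows in the picture. A call takes as long as a camera call. They do not tell look-alikes from the thing itself.
- env.find_in(camera, name): "xy" ([column, row] in pixels, amid what is visible of it).
The state is a dict: "time_s": time; "joint_pos": joint angles; "joint_vel": joint speeds; "effort": joint torques, N m; "position": TCP position; "tool_rot": TCP orientation; "ft_force": force on the tool from outside, world axes, zero at the start; "ft_torque": the same for the moment, N m; "grip_width": opening from 0.0 (shut) to 1.0 (fully open).
Only numpy, scipy, OpenCV 4.12 (cv2) and the standard library are available. Lean on these libraries where they do the work, as an engineer would, in place of code of your own. Each camera call takes 0.05 s, during which the arm holds its last target.

### The job

Set the house-shaped wooden game piece that has a printed ring on it, ring up, in the middle of the narrow steel anvil and let go of it. Then take the spring hardness tester out of its tube holder and hold it upright with the tip of its plunger inside the ring on the piece, pressing gently so that the plunger is pushed in about half of its travel, neither barely touching nor bottomed. Finish while still holding the tester pressed like that, and leave the tape dispenser, the pencil and the pen alone.

Things in the scene. Friction and masses are not known exactly. Their poses are not given: they have to be found in the camera images.
- piece: loose wooden game piece, ring printed on top, flat on the table; 15 g, 13.2 mm high; house-shaped from above: rectangle x -10.8 to 0, y -11 to +11 mm, then a 90 degree point to x = +10.8. Origin on its underside, z up. Grip across its flat parallel sides, which face +y and -y, 22 mm apart. A like piece without ring, behind the work, is not meant
- piece_centre (a point): centre of that game piece, half-way up (6.6 mm above its underside) at x = -2 mm of the piece; its axes are the piece's
- piece_ring (a point): centre of the printed ring (10 mm across) on the top face of the piece, 13.2 mm above its underside, straight above the piece's centre; z points out of the face
- anvil_top (a point): centre of the flat top of the anvil, a steel post fixed to the table: top face 26 mm across and 60 mm above the table, neck 22 mm across, foot 72 mm across and 9 mm high; z up
- holder_mouth (a point): centre of the mouth of the tester's holder, fixed to the table: an upright tube of 38 mm outer and 22 mm inner diameter, rim 68 mm above the table, on a square 70 mm foot 8 mm high; z up
- tester_grip (a point): handle centre of the loose hardness tester (150 g), upright in the holder at first; z up along it. Handle: square bar 26 x 26 mm (flats face x and y), 27 mm up and down from here, 4 mm cap on top; below it a collar 34 mm across, 4 mm thick, resting on the holder's rim; a barrel 18 mm across, ending 65 mm below here; the plunger. Lift straight up over 60 mm to clear the holder
- plunger_tip (a point): round tip (radius 3 mm) of the tester's sprung plunger, 87 mm below the centre of the handle while the plunger is out, nearer as it is pushed in; z as the tester's
- plunger (a joint): how far the plunger is pushed into the tester, m: 0 = out, 0.012 = bottomed. A spring of 400 N/m resists it: 0.6 N when out, 3 N at half travel, 5.4 N when bottomed; it comes back out by itself
- tape_dispenser: bystander: weighted desk tape dispenser, 52 x 177 x 98 mm, on the table to the right; origin at the centre of its underside. Right of it stands a fixed bag sealer with its long arm open, up to 0.25 m above the table, and beyond that a drawer unit 0.21 m high: cross both higher
- pencil: bystander: pencil, 112 mm long, 7 mm thick, on the table near its front edge at the right; origin at the centre of its underside, long axis y
- ballpoint: bystander: ballpoint pen, 145 mm long, 11 mm wide, on the table at the left; origin at the centre of its underside, long axis y
Things that resemble listed ones, but are neither listed nor needed, are in the scene too. Of the things that look like the part that bears tester_grip, the larger one is meant.

How it is judged (in metres and radians):
On the way:
1. the game piece lies flat on the anvil, ring up and let go, while the tester is still in its holder (horizontal distance between piece_centre and anvil_top below 0.007 m and z of piece_centre in the frame of anvil_top between 0.004 and 0.009 m and angle between piece_centre's own z axis and vertical below 0.09 rad and contact force between the fingers and piece below 0.05 N and linear speed of piece below 0.02 m/s and distance of tester_grip from where it was at the start of the episode below 0.015 m), for 0.3 s.
At the end, for the whole second after the job is handed in: Piece flat on the anvil (5 degrees), ring up, within 7 mm of its axis, untouched by fingers; tester gripped, still, upright within 6 degrees, away from the holder, tip on the piece within 5 mm of the ring's centre, plunger in by 3 to 9 mm (0.8 to 7 N), through the last second (horizontal distance between piece_centre and anvil_top below 0.007 m and z of piece_centre in the frame of anvil_top between 0.004 and 0.009 m and angle between piece_centre's own z axis and vertical below 0.09 rad and contact force between the fingers and piece below 0.05 N and horizontal distance between plunger_tip and piece_ring below 0.005 m and angle between tester_grip's own z axis and vertical below 0.105 rad and z of tester_grip in the frame of piece_ring above 0.07 m and value of joint plunger between 0.003 and 0.009 m and contact force between tester and piece between 0.8 and 7 N and contact force between the fingers and tester above 2 N and horizontal distance between tester_grip and holder_mouth above 0.08 m and linear speed of tester below 0.02 m/s); the arm keeps its last pose, push and grip.
It fails at once if the tester is pressed hard on the piece (over 12 N) (contact force between tester and piece above 12 N).
It fails at once if the tape dispenser, the pencil or the pen is moved by more than 20 mm (distance of any of tape_dispenser, pencil, ballpoint from where it was at the start of the episode above 0.02 m).
It also fails if it takes over 70 s, if anything falls off the work surface, if the arm or the gripper's body presses on something with over 40 N, if the wrist force passes 120 N, or if a joint passes its speed limit or range.

## Working session

There is one attempt and no reset: what is moved stays moved. The work goes in short steps, Python scripts to look and compute and a tool call to move; the robot and the scene stay as the last step left them, time stands still between calls to the robot, and variables do not carry over. Pictures are saved under pics/ and viewed, and the job is handed in when it is done.

Besides the shell and the picture viewer there is one more tool, called after "Call:" as name([rows], argument=value, ...), one row to a line, values as JSON. move_arm: Moves the arm, as the interface text tells. Its arguments: {"type":"object","properties":{"rows":{"type":"array","items":{"type":"array","items":{"type":"array","items":{"type":"number"}}}}},"required":["rows"]}

```bash
ls; mkdir -p pics; python3 - <<'E'
from workcell import env
import cv2,numpy as np
print(env.sense())
for n in("scene","top"):
    im=env.grab_frame(n); cv2.imwrite(f"pics/{n}0.png",im[:,:,::-1]); c=env.calibration(n); print(n,np.round(c["mtx"],1).tolist(),np.round(c["T"],3).tolist())
    for o in("piece","tester_grip","anvil_top","holder_mouth","piece_ring","plunger_tip","tape_dispenser","pencil","ballpoint"):
        try: print(o,[(np.round(d["xy"],1).tolist(),round(d["score"],2)) for d in env.find_in(n,o)])
        except Exception as e: print(o,e)
E
```

```text
pics
{'time_s': 0.0, 'joint_pos': array([ 1.13590382e+00,  3.59511150e-01,  1.51146177e+00,  3.85333677e-05,
        1.27251827e+00, -1.15107684e-01]), 'joint_vel': array([-0.00043237,  0.00012263,  0.00067684,  0.00026915,  0.0010131 ,
        0.00033567]), 'effort': array([ 1.02299730e-04, -5.15384030e+01, -2.70725513e+01,  6.74603367e-02,
        3.52188991e-02, -1.21641292e-04]), 'position': array([188.32013293, 568.94542378, 232.79477914]), 'tool_rot': array([-3.13971091e+00, -2.54620148e-04,  2.82179623e+00]), 'ft_force': array([-0.82799287, -0.66194075,  0.43835391]), 'ft_torque': array([ 0.07123924, -0.0146866 , -0.00026481]), 'grip_width': 0.997692799248189}
scene [[446.4, 0.0, 284.9], [0.0, 446.4, 209.4], [0.0, 0.0, 1.0]] [[0.758, -0.327, 0.564, -132.534], [-0.653, -0.383, 0.654, -683.345], [0.002, -0.864, -0.504, 603.656], [0.0, 0.0, 0.0, 1.0]]
piece [([257.9, 222.3], 0.47)]
tester_grip [([335.6, 205.4], 0.82), ([369.2, 230.8], 0.52)]
anvil_top [([265.5, 187.6], 0.6)]
holder_mouth [([333.6, 235.8], 0.97)]
piece_ring [([257.2, 224.0], 0.44)]
plunger_tip []
tape_dispenser [([328.3, 282.9], 0.76)]
pencil [([349.2, 339.7], 0.77), ([258.2, 223.3], 0.69)]
ballpoint [([202.5, 200.2], 0.48)]
top [[399.8, 0.0, 278.6], [0.0, 399.8, 213.7], [0.0, 0.0, 1.0]] [[0.018, -0.994, 0.11, 361.751], [-1.0, -0.018, -0.004, 7.897], [0.006, -0.11, -0.994, 1073.545], [0.0, 0.0, 0.0, 1.0]]
piece [([247.0, 230.5], 0.41)]
tester_grip [([347.3, 180.3], 0.62), ([314.4, 183.7], 0.44)]
anvil_top [([196.8, 178.7], 0.66)]
holder_mouth [([303.6, 195.6], 0.89)]
piece_ring []
plunger_tip []
tape_dispenser [([365.7, 255.1], 0.88)]
pencil [([396.0, 272.7], 0.52)]
ballpoint [([167.2, 247.9], 0.71), ([249.2, 230.2], 0.6), ([399.0, 272.0], 0.57)]
```

View pics/scene0.png

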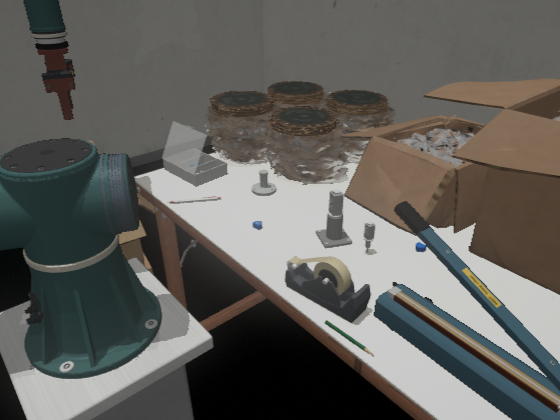

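View pics/top0.png

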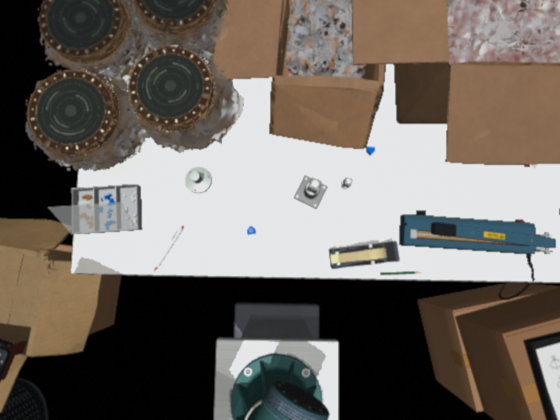

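```bash
python3 - <<'E'
import cv2
a=cv2.imread("pics/scene0.png")[130:270,170:390]; cv2.imwrite("pics/s0c.png",cv2.resize(a,(792,504),interpolation=cv2.INTER_CUBIC))
a=cv2.imread("pics/top0.png")[140:300,150:360]; cv2.imwrite("pics/t0c.png",cv2.resize(a,(787,600),interpolation=cv2.INTER_CUBIC))
E
```

```text
(no output)
```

View pics/s0c.png

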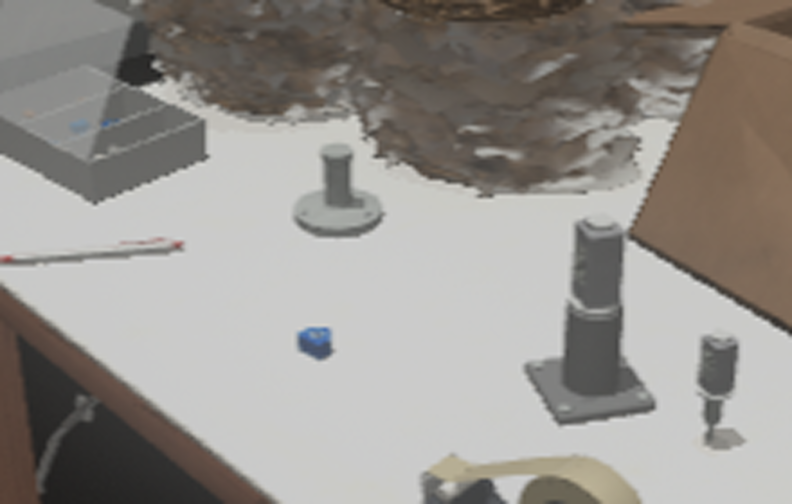

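View pics/t0c.png

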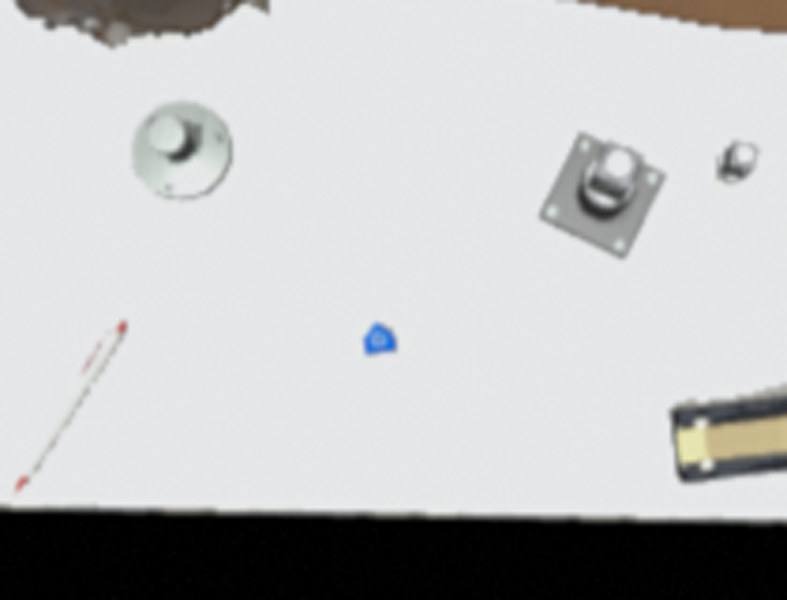

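The ringed piece is at top (251,230) / scene (258,224), the anvil top at (196,177) in top, and the large tester in its holder at top (314,184). The small tester at (347,182) is the decoy. Next I'll refine the positions.

```bash
cat > h.py <<'E'
import numpy as np,cv2
from workcell import env
C={n:env.calibration(n) for n in("scene","top")}
def proj(n,P):
    P=np.atleast_2d(np.asarray(P,float));T=C[n]["T"];q=(P-T[:3,3])@T[:3,:3];u=q@C[n]["mtx"].T;return u[:,:2]/u[:,2:]
def onz(n,uv,z):
    T=C[n]["T"];d=T[:3,:3]@np.linalg.solve(C[n]["mtx"],[uv[0],uv[1],1]);o=T[:3,3];return o+d*(z-o[2])/d[2]
def crop(im,x,y,w,h,s,name):
    cv2.imwrite("pics/"+name+".png",cv2.resize(im[y:y+h,x:x+w],None,fx=s,fy=s,interpolation=cv2.INTER_NEAREST))
def house(x,y,th,z0=0,h=13.2):
    b=np.array([[-10.8,-11],[0,-11],[10.8,0],[0,11],[-10.8,11]]);c,s=np.cos(th),np.sin(th);b=b@np.array([[c,s],[-s,c]])+[x,y]
    return np.vstack([np.c_[b,np.full(5,z0)],np.c_[b,np.full(5,z0+h)]])
def sil(n,P,box,S=8):
    x,y,w,h=box;u=(proj(n,P)-[x,y]+.5)*S-.5
    m=np.zeros((h*S,w*S),np.uint8);cv2.fillConvexPoly(m,cv2.convexHull(np.round(u).astype(np.int32)),255)
    return cv2.resize(m,(w,h),interpolation=cv2.INTER_AREA)/255.
E
python3 - <<'E'
from h import *
from scipy.optimize import minimize
B={"top":(240,219,22,22),"scene":(247,213,22,22)}
M={}
for n in B:
    im=cv2.imread(f"pics/{n}0.png").astype(float);x,y,w,h=B[n];a=im[y:y+h,x:x+w]
    sat=a[:,:,0]-a[:,:,2]; M[n]=np.clip(sat/ np.percentile(sat,97),0,1); print(n,M[n].sum())
def cost(p,ns=("top","scene")): return sum(((sil(n,house(*p[:3]),B[n])-M[n])**2).sum() for n in ns)
for ns in [("top",),("scene",),("top","scene")]:
    best=None
    for th in np.arange(-3.1,3.1,.3):
        p0=onz("top",(251,230.5),7)
        r=minimize(cost,[p0[0],p0[1],th],args=(ns,),method="Nelder-Mead",options=dict(initial_simplex=[[p0[0],p0[1],th],[p0[0]+5,p0[1],th],[p0[0],p0[1]+5,th],[p0[0],p0[1],th+.3]]))
        if best is None or r.fun<best.fun: best=r
    print(ns,best.x,best.fun)
im=cv2.imread("pics/top0.png")
crop(im,176,158,40,40,15,"tanv"); crop(im,285,165,50,50,12,"thold")
im=cv2.imread("pics/scene0.png")
crop(im,245,163,40,36,15,"sanv"); crop(im,310,180,50,70,8,"shold")
E
```

```text
top 54.418220995219194
scene 44.21176620399848
('top',) [4.36888564e+02 7.72822212e+01 1.72105472e-01] 2.1559260829813613
('scene',) [433.96259904  78.60839402  -2.22194901] 13.91854864687264
('top', 'scene') [4.37186701e+02 7.79352271e+01 1.16717630e-01] 18.875133623246285
```

```bash
python3 - <<'E'
import cv2,numpy as np
a=[cv2.imread(f"pics/{n}.png") for n in("tanv","thold","sanv","shold")]
H=600
cv2.imwrite("pics/m1.png",np.hstack([cv2.resize(a[0],(400,400)),cv2.resize(a[1],(400,400))]))
cv2.imwrite("pics/m2.png",np.hstack([cv2.resize(a[2],(400,360)),cv2.resize(a[3],(257,360))]))
E
```

```text
(no output)
```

View pics/m1.png

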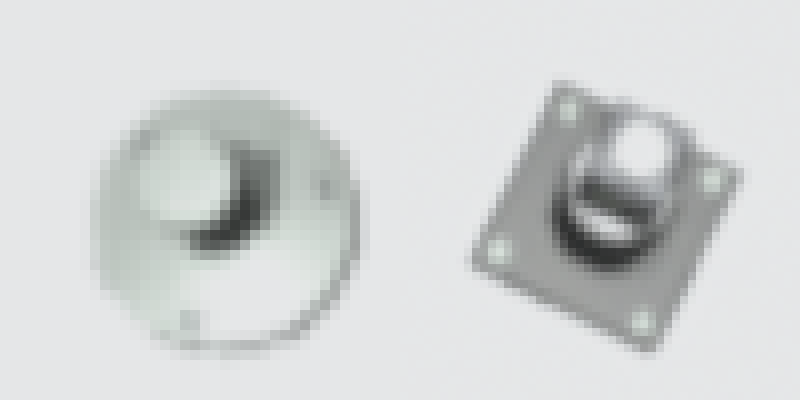

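View pics/m2.png

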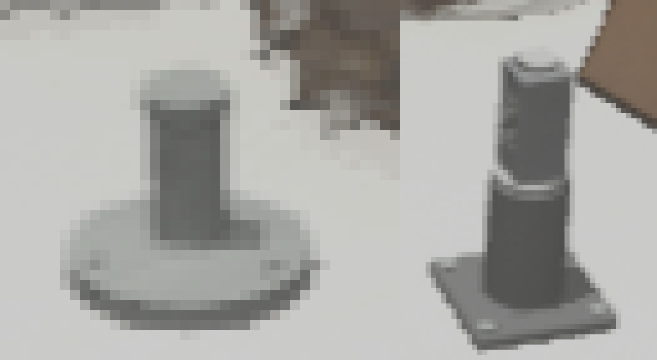

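```bash
python3 - <<'E'
from h import *
print("anv top",onz("top",(194,175.3),60),onz("scene",(263.1,171.3),60))
print("anv foot",onz("top",(198.2,179.6),7))
print("hold foot",onz("top",(310.4,191.75),6))
cs=[onz("top",(285+x/8-.5,165+y/8-.5),8)[:2] for x,y in((158,82),(340,178),(255,350),(75,262))]
for i in range(4): d=cs[(i+1)%4]-cs[i]; print(np.linalg.norm(d),np.degrees(np.arctan2(d[1],d[0])))
print("cap",onz("top",(314.5,183),130),onz("scene",(336.2,190.8),130))
for n,s in(("top",16),("scene",14)):
    im=cv2.imread(f"pics/{n}0.png"); 
    if n=="top": crop(im,300,170,28,36,16,"tz")
    else: crop(im,318,180,36,40,14,"sz")
a,b=cv2.imread("pics/tz.png"),cv2.imread("pics/sz.png");h=max(a.shape[0],b.shape[0])
f=lambda q:cv2.copyMakeBorder(q,0,max(0,600-q.shape[0]),0,0,0)[:600]
cv2.imwrite("pics/m3.png",np.hstack([f(a)[:,:390],f(b)[:,:400]]))
# piece crop
a=cv2.imread("pics/top0.png");b=cv2.imread("pics/scene0.png")
crop(a,240,219,22,22,18,"p1");crop(b,247,213,22,22,18,"p2")
cv2.imwrite("pics/m4.png",np.hstack([cv2.imread("pics/p1.png"),cv2.imread("pics/p2.png")]))
E
```

```text
anv top [569.81467645 222.88300825  60.        ] [569.40296145 224.58275952  60.        ]
anv foot [569.08436265 222.28841618   7.        ]
hold foot [541.7166988  -81.87390584   6.        ]
69.59530000360266 -117.21104386575189
65.55456056869298 154.41338840824832
67.32633939925375 64.73084688789848
67.93747851873317 -23.695433162147033
cap [542.22816611 -81.08400044 130.        ] [541.37421086 -80.74831742 130.        ]
```

View pics/m3.png

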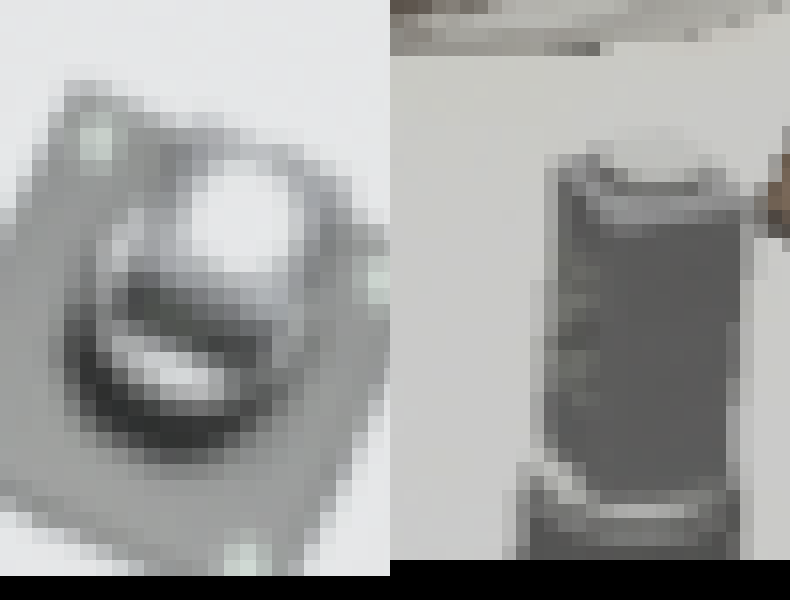

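View pics/m4.png

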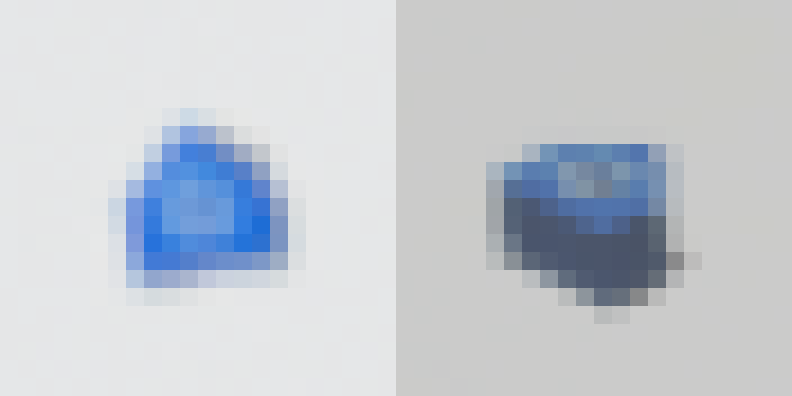

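```bash
python3 - <<'E'
from h import *
from scipy.optimize import minimize
# handle yaw: columns of corners at z=110 in scene; measured 329.6,332.8,342.8
for c in((542,-81),(541.5,-80.8)):
  for yaw in range(0,90,10):
    a=np.radians(yaw+np.array([45,135,225,315]));P=np.c_[c[0]+18.4*np.cos(a),c[1]+18.4*np.sin(a),np.full(4,110)]
    print(yaw,np.sort(np.round(proj("scene",P)[:,0],1)))
B={"top":(240,219,22,22),"scene":(247,213,22,22)}
M={}
for n in B:
    im=cv2.imread(f"pics/{n}0.png").astype(float);x,y,w,h=B[n];a=im[y:y+h,x:x+w]
    bg=np.median(a[:3].reshape(-1,3),0); d=np.abs(a-bg).max(2) if n=="scene" else a[:,:,0]-a[:,:,2]-(bg[0]-bg[2])
    M[n]=np.clip(d/ (90 if n=="scene" else np.percentile(d,95)),0,1); print(n,M[n].sum())
def cost(p,ns): return sum(((sil(n,house(*p[:3]),B[n])-M[n])**2).sum() for n in ns)
for ns in [("top",),("scene",),("top","scene")]:
    best=None
    for th in np.arange(-3.1,3.1,.3):
        p0=[437,77.5]
        r=minimize(cost,[p0[0],p0[1],th],args=(ns,),method="Nelder-Mead",options=dict(initial_simplex=[[p0[0],p0[1],th],[p0[0]+5,p0[1],th],[p0[0],p0[1]+5,th],[p0[0],p0[1],th+.3]]))
        if best is None or r.fun<best.fun: best=r
    print(ns,best.x,best.fun)
E
```

```text
0 [327.9 335.8 336.1 344. ]
10 [328.  334.4 337.6 343.8]
20 [328.4 333.  338.9 343.4]
30 [329.  331.8 340.2 342.8]
40 [329.8 330.7 341.3 341.9]
50 [329.7 330.9 340.9 342.3]
60 [328.9 332.  339.8 343.1]
70 [328.4 333.3 338.5 343.6]
80 [328.  334.7 337.1 343.9]
0 [327.7 335.5 335.9 343.8]
10 [327.8 334.2 337.3 343.6]
20 [328.2 332.8 338.7 343.2]
30 [328.8 331.6 340.  342.6]
40 [329.6 330.5 341.1 341.7]
50 [329.5 330.6 340.7 342.1]
60 [328.7 331.8 339.5 342.9]
70 [328.1 333.1 338.3 343.4]
80 [327.8 334.5 336.9 343.7]
top 53.54639585822384
scene 78.22222222222221
('top',) [4.36895068e+02 7.72911986e+01 1.72811348e-01] 0.8642408243924623
('scene',) [4.37269032e+02 7.84590445e+01 1.97804765e-01] 0.7109470716391131
('top', 'scene') [4.37074846e+02 7.76826960e+01 1.58197446e-01] 2.388011104824077
```

```bash
cat >> h.py <<'E'
def go(t,yaw,cur=None):
    """t world mm TCP, yaw deg; print shift in units"""
    s=env.sense();p=s["position"] if cur is None else np.array(cur);y=s["tool_rot"][2]
    from scipy.spatial.transform import Rotation as Ro
    R=Ro.from_euler("xyz",[np.pi,0,y]).as_matrix()
    d=R.T@(np.array(t)-p)/25; dy=(yaw-np.degrees(y)+180)%360-180
    print("units",np.round(d,3),"turn",round(-dy/5,3),"pos",np.round(s["position"],2),"yaw",round(np.degrees(y),2),"rp",np.round(s["tool_rot"][:2],4),"grip",round(s["grip_width"],3),"F",np.round(s["ft_force"],1),"t",s["time_s"])
E
python3 - <<'E'
from h import *
go((435.1,77.4,233.6),190,(188.6,569.5,233.6))
print(onz("top",(347,184),20), onz("top",(368,151),10))
E
```

```text
units [-15.549 -15.586  -0.   ] turn -5.665 pos [188.65 569.56 233.64] yaw 161.68 rp [-3.1415  0.    ] grip 0.999 F [ 0.2 -0.2 -0.4] t 1.0
[ 562.21278701 -178.51041447   20.        ] [ 656.56842311 -237.72546518   10.        ]
```

Call:
move_arm([
  [[-2, -2, 0, -1, 60], [-3, -3, 0, -2, 60], [-4.4, -4.4, 0, -3, 60], [-5.7, -5.7, 0, -4, 60], [-7, -7, 0, -5.65, 60], [-8.3, -8.3, 0, -5.65, 60], [-9.6, -9.6, 0, -5.65, 60], [-11, -11, 0, -5.65, 60], [-12.3, -12.3, 0, -5.65, 60], [-13.6, -13.6, 0, -5.65, 60], [-14.8, -14.8, 0, -5.65, 60], [-15.55, -15.6, 0, -5.65, 60]],
])

```text
time_s: 2.2
position: [436.5, 74.5, 234.0]
tool_rot: [-3.141, 0.001, -2.97]
ft_force: [-0.2, 1.6, -0.1]
grip_width: 0.681
```

```bash
python3 - <<'E'
from h import *
go((435.1,77.4,60),190)
E
```

```text
units [0.035 0.122 6.961] turn -0.036 pos [436.47  74.53 234.03] yaw -170.18 rp [-3.1407e+00  1.3000e-03] grip 0.681 F [-0.2  1.6 -0.1] t 2.2
```

Call:
move_arm([
  [[0, 0, 1.5, 0, 60], [0, 0, 3, 0, 60], [0, 0, 4.5, 0, 60], [0, 0, 6, 0, 60], [0, 0, 6.9, 0, 60], [0, 0, 6.9, 0, 60], [0, 0, 6.9, 0, 60]],
])

```text
time_s: 2.9
position: [435.1, 77.1, 61.4]
tool_rot: [3.142, -0.001, -2.968]
ft_force: [-0.4, -0.5, 0.1]
grip_width: 0.682
```

```bash
python3 - <<'E'
from h import *
go((435.1,77.4,13),190)
a=env.grab_frame("top")[:,:,::-1];b=env.grab_frame("scene")[:,:,::-1]
cv2.imwrite("pics/t1.png",a);cv2.imwrite("pics/s1.png",b)
crop(a,225,200,50,50,8,"x1");crop(b,232,185,50,50,8,"x2")
cv2.imwrite("pics/m5.png",np.hstack([cv2.imread("pics/x1.png"),cv2.imread("pics/x2.png")]))
E
```

```text
units [-1.000e-03  1.300e-02  1.935e+00] turn -0.016 pos [435.13  77.07  61.37] yaw -170.08 rp [ 3.1416e+00 -7.0000e-04] grip 0.682 F [-0.4 -0.5  0.1] t 2.9
```

View pics/m5.png

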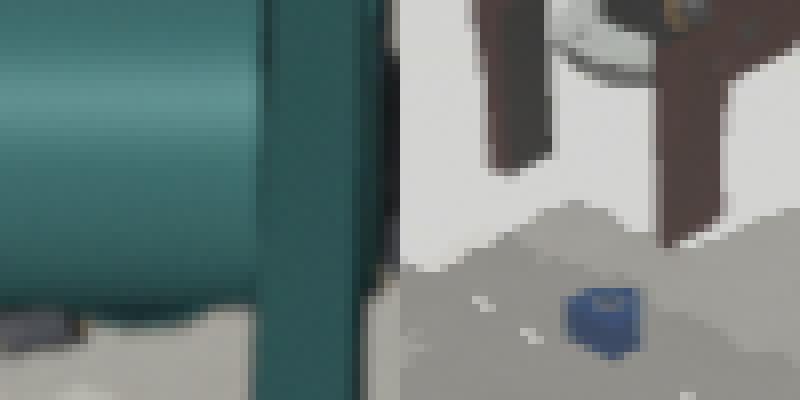

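```bash
python3 - <<'E'
from h import *
print(proj("scene",[(435.1,77.2,50.4),(435.1+.17*40,77.2-.98*40,50.4),(435.1-.17*40,77.2+.98*40,50.4)]), proj("scene",[(435.1,77.4,13.2)]))
E
```

```text
[[257.48261058 209.73785687]
 [269.69134619 215.05690221]
 [245.74970492 204.62611893]] [[257.8612738  222.56223995]]
```

Call:
move_arm([
  [[0, 0, 0.8, 0, 60], [0, 0, 1.4, 0, 60], [0, 0, 1.8, 0, 60], [0, 0, 1.92, 0, 60], [0, 0, 1.92, 0, 60], [0, 0, 1.92, 0, 60]],
])

```text
time_s: 3.6
position: [435.6, 77.1, 13.8]
tool_rot: [-3.141, 0.001, -2.968]
ft_force: [0.1, 0.0, 0.7]
grip_width: 0.686
```

Call:
move_arm([
  [[0, 0, 0, 0, 40], [0, 0, 0, 0, 30], [0, 0, 0, 0, 15], [0, 0, 0, 0, 10], [0, 0, 0, 0, 10], [0, 0, 0, 0, 10], [0, 0, 0, 0, 10], [0, 0, 0, 0, 10], [0, 0, 0, 0, 10]],
])

```text
time_s: 4.5
position: [435.0, 77.1, 13.2]
tool_rot: [-3.141, -0.0, -2.968]
ft_force: [-0.5, 0.4, 1.4]
grip_width: 0.247
```

Call:
move_arm([
  [[0, 0, -0.6, 0, 10], [0, 0, -1.5, 0, 10], [0, 0, -3, 0, 10], [0, 0, -4.5, 0, 10], [0, 0, -4.5, 0, 10], [0, 0, -4.5, 0, 10]],
])

```text
time_s: 5.1
position: [435.6, 77.1, 126.2]
tool_rot: [-3.141, 0.002, -2.968]
ft_force: [0.1, -0.6, -0.8]
grip_width: 0.244
```

```bash
python3 - <<'E'
from h import *
go((569.5,223.5,126),190)
b=env.grab_frame("scene")[:,:,::-1]
crop(b,232,145,60,60,8,"x3")
E
```

```text
units [-6.285  4.845  0.009] turn -0.015 pos [435.61  77.11 126.23] yaw -170.07 rp [-3.1411e+00  2.2000e-03] grip 0.244 F [ 0.1 -0.6 -0.8] t 5.1
```

View pics/x3.png

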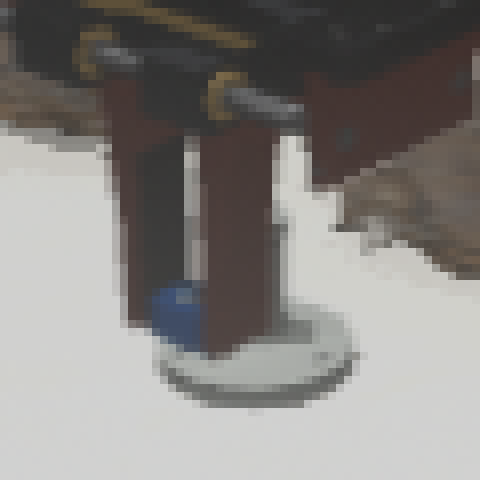

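Call:
move_arm([
  [[-1, 0.8, 0, 0, 10], [-2.3, 1.8, 0, 0, 10], [-3.6, 2.8, 0, 0, 10], [-4.8, 3.7, 0, 0, 10], [-5.7, 4.4, 0, 0, 10], [-6.1, 4.7, 0, 0, 10], [-6.28, 4.85, 0, 0, 10], [-6.28, 4.85, 0, 0, 10], [-6.28, 4.85, 0, 0, 10], [-6.28, 4.85, 0, 0, 10]],
])

```text
time_s: 6.15
position: [567.8, 222.6, 125.5]
tool_rot: [-3.141, -0.001, -2.969]
ft_force: [-0.2, -0.7, -0.3]
grip_width: 0.247
```

```bash
python3 - <<'E'
from h import *
go((569.5,223.5,85),190)
b=env.grab_frame("scene")[:,:,::-1];a=env.grab_frame("top")[:,:,::-1]
crop(b,235,130,60,60,8,"x4a");crop(a,165,145,60,60,5,"x4b")
x=cv2.imread("pics/x4a.png");y=cv2.imread("pics/x4b.png");y=cv2.copyMakeBorder(y,0,180,0,0,0)
cv2.imwrite("pics/x4.png",np.hstack([x,y]))
E
```

```text
units [-0.075  0.025  1.622] turn -0.024 pos [567.76 222.57 125.54] yaw -170.12 rp [-3.1412e+00 -1.2000e-03] grip 0.247 F [-0.2 -0.7 -0.3] t 6.15
```

View pics/x4.png

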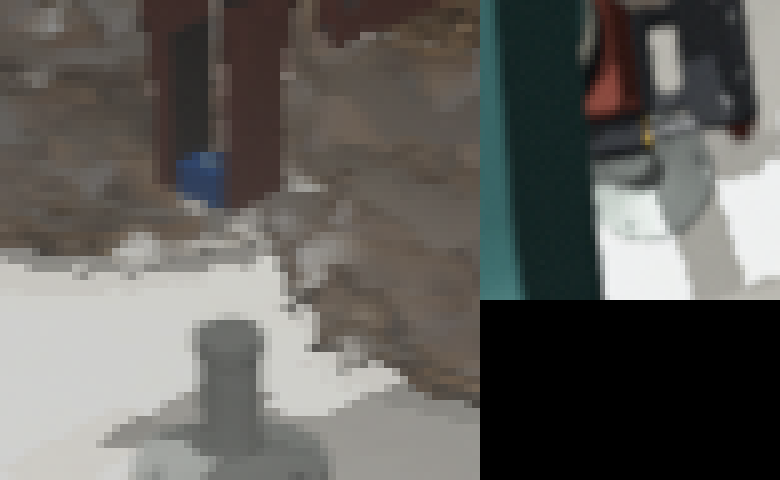

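Call:
move_arm([
  [[-0.04, 0.02, 0.6, 0, 10], [-0.06, 0.03, 1.2, 0, 10], [-0.06, 0.03, 1.6, 0, 10], [-0.06, 0.03, 1.8, 0, 10], [-0.06, 0.03, 1.8, 0, 10], [-0.06, 0.03, 1.8, 0, 10]],
])

```text
time_s: 6.85
position: [570.2, 224.6, 80.5]
tool_rot: [-3.141, -0.0, -2.968]
ft_force: [-0.5, -0.4, -0.1]
grip_width: 0.246
```

```bash
python3 - <<'E'
from h import *
go((569.5,223.5,73.7),190)
b=env.grab_frame("scene")[:,:,::-1]
crop(b,240,140,50,50,10,"x5")
# expected piece silhouette at present pose
p=env.sense()["position"];th=np.radians(10)
H=house(p[0]+2*np.cos(th),p[1]+2*np.sin(th),th,p[2]-13.2)
print(((proj("scene",H)-[240,140]+.5)*10).round(0).tolist())
a=np.linspace(0,6.28,9);print(((proj("scene",np.c_[569.6+13*np.cos(a),223.7+13*np.sin(a),0*a+60])-[240,140]+.5)*10).round(0).tolist())
E
```

```text
units [ 0.036 -0.039  0.272] turn -0.014 pos [570.23 224.61  80.49] yaw -170.07 rp [-3.1415e+00 -2.0000e-04] grip 0.246 F [-0.5 -0.4 -0.1] t 6.85
[[246.0, 313.0], [272.0, 301.0], [268.0, 278.0], [214.0, 280.0], [188.0, 292.0], [245.0, 270.0], [271.0, 258.0], [267.0, 235.0], [213.0, 237.0], [187.0, 249.0]]
[[274.0, 306.0], [244.0, 299.0], [210.0, 304.0], [193.0, 317.0], [202.0, 332.0], [233.0, 339.0], [267.0, 334.0], [284.0, 320.0], [274.0, 306.0]]
```

View pics/x5.png

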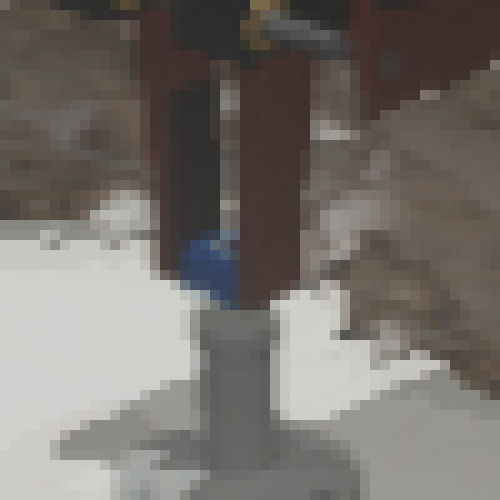

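Call:
move_arm([
  [[0.02, -0.02, 0.1, 0, 10], [0.02, -0.02, 0.2, 0, 10], [0.02, -0.02, 0.26, 0, 10], [0.02, -0.02, 0.26, 0, 10], [0.02, -0.02, 0.26, 0, 10]],
])

```text
time_s: 7.4
position: [569.7, 224.0, 74.1]
tool_rot: [-3.141, -0.0, -2.968]
ft_force: [-0.2, -0.7, -0.9]
grip_width: 0.248
```

Call:
move_arm([
  [[0, 0, 0.02, 0, 10], [0, 0, 0.02, 0, 10], [0, 0, 0.02, 0, 24], [0, 0, 0.02, 0, 24], [0, 0, 0.02, 0, 26], [0, 0, 0.02, 0, 30], [0, 0, 0.02, 0, 40], [0, 0, 0.02, 0, 50], [0, 0, 0.02, 0, 60], [0, 0, 0.02, 0, 60]],
])

```text
time_s: 8.4
position: [569.7, 224.0, 73.6]
tool_rot: [-3.142, -0.0, -2.968]
ft_force: [0.1, 1.1, -0.8]
grip_width: 0.659
```

Call:
move_arm([
  [[0, 0, -0.5, 0, 60], [0, 0, -1.5, 0, 60], [0, 0, -3, 0, 60], [0, 0, -5, 0, 60], [0, 0, -6, 0, 60], [-0.5, -1, -6, 0, 80], [-0.5, -2.5, -6, 0, 80], [-0.5, -4, -6, 0, 80], [-0.5, -5, -6, 0, 80], [-0.5, -5, -6, 0, 80]],
])

```text
time_s: 9.4
position: [604.3, 100.0, 224.7]
tool_rot: [-3.14, 0.001, -2.972]
ft_force: [0.2, -0.5, -0.2]
grip_width: 0.91
```

```bash
python3 - <<'E'
from h import *
go((541.8,-81,210),67)
b=env.grab_frame("scene")[:,:,::-1];a=env.grab_frame("top")[:,:,::-1]
cv2.imwrite("pics/s6.png",b);cv2.imwrite("pics/t6.png",a)
crop(b,240,150,50,50,8,"x1");crop(a,170,150,50,50,8,"x2")
cv2.imwrite("pics/x6.png",np.hstack([cv2.imread("pics/x1.png"),cv2.imread("pics/x2.png")]))
E
```

```text
units [ 3.689 -6.714  0.587] turn 24.548 pos [604.3  100.04 224.68] yaw -170.26 rp [-3.1402e+00  1.0000e-03] grip 0.91 F [ 0.2 -0.5 -0.2] t 9.4
```

View pics/x6.png

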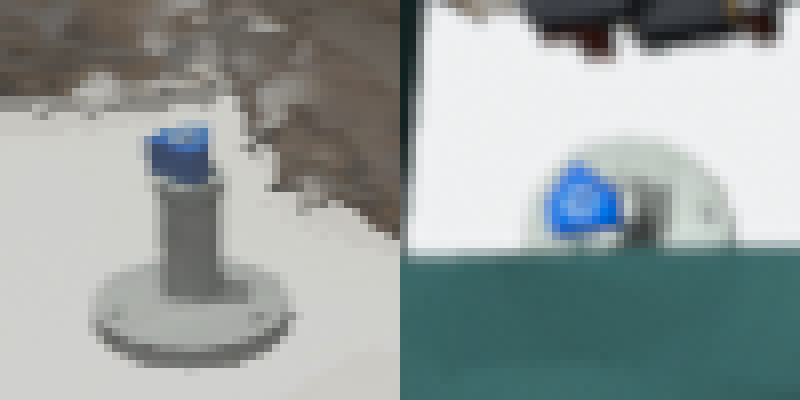

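The piece lies on the anvil at scene (262,169), slightly to the left of the axis. I'll fit its pose.

```bash
cat > fit.py <<'E'
from h import *
from scipy.optimize import minimize
def fit(ims,B,z0,p0,sub=None):
    M={}
    for n in B:
        x,y,w,h=B[n];a=ims[n].astype(float)[y:y+h,x:x+w]
        d=a[:,:,0]-a[:,:,2]; bg=np.median(d[0]); d=d-bg
        M[n]=np.clip(d/np.percentile(d,93),0,1) if n=="top" else np.clip(d/20,0,1); 
    def cost(p,ns): return sum(((sil(n,house(*p[:3],z0),B[n])-M[n])**2).sum() for n in ns)
    out=[]
    for ns in [(n,) for n in B]+([tuple(B)] if len(B)>1 else []):
        best=None
        for th in np.arange(-.6,.9,.2):
            s=np.array([*p0,th]);r=minimize(cost,s,args=(ns,),method="Nelder-Mead",options=dict(initial_simplex=[s,s+[5,0,0],s+[0,5,0],s+[0,0,.3]]))
            if best is None or r.fun<best.fun: best=r
        x,y,t=best.x;print(ns,np.round(best.x,2),"cost",round(best.fun,2),"centre",np.round([x-2*np.cos(t),y-2*np.sin(t)],1))
E
python3 - <<'E'
from fit import *
ims={n:cv2.imread(f"pics/{n[0]}6.png") for n in("top","scene")}
fit(ims,{"scene":(253,161,18,16),"top":(184,166,18,16)},60,(572,224))
# anvil top in reference: fit foot circle etc
E
```

```text
('scene',) [5.7169e+02 2.2944e+02 3.7000e-01] cost 9.51 centre [569.8 228.7]
('top',) [5.7171e+02 2.2584e+02 1.7000e-01] cost 4.81 centre [569.7 225.5]
('scene', 'top') [5.7184e+02 2.2669e+02 1.4000e-01] cost 15.33 centre [569.9 226.4]
```

Call:
move_arm([
  [[0.3, -0.5, 0, 1.5, 86], [0.6, -1.1, 0, 3.1, 86], [1, -1.8, 0, 4.7, 86], [1.3, -2.4, 0, 6.3, 86], [1.6, -3, 0, 7.9, 86], [2, -3.6, 0, 9.5, 86], [2.3, -4.2, 0, 11.1, 86], [2.6, -4.8, 0, 12.7, 86], [3, -5.4, 0, 14.3, 86], [3.3, -6, 0, 15.9, 86], [3.5, -6.4, 0, 17.5, 86], [3.69, -6.7, 0, 19, 86]],
])

```text
time_s: 10.7
position: [541.6, -77.0, 224.1]
tool_rot: [3.141, -0.0, 1.652]
ft_force: [-0.1, -0.5, 0.4]
grip_width: 0.98
```

Call:
move_arm([
  [[0, 0, 0, 1.5, 86], [0, 0, 0, 3, 86], [0, 0, 0, 4.5, 86], [0, 0, 0, 5.5, 86], [0, 0, 0, 5.5, 86], [0, 0, 0, 5.5, 86]],
])

```text
time_s: 11.3
position: [541.7, -76.8, 223.9]
tool_rot: [3.141, -0.0, 1.18]
ft_force: [0.0, -0.9, 0.6]
grip_width: 0.981
```

```bash
python3 - <<'E'
from fit import *
go((541.8,-81,160),67)
ims={n:env.grab_frame(n)[:,:,::-1].copy() for n in("scene","top")}
for n in ims: cv2.imwrite(f"pics/{n[0]}7.png",ims[n])
fit(ims,{"scene":(253,161,18,16),"top":(184,166,18,16)},60,(572,224))
crop(ims["scene"],300,130,60,90,6,"x1");crop(ims["top"],170,150,50,50,8,"x2")
b=cv2.imread("pics/x2.png");b=cv2.copyMakeBorder(b,0,140,0,0,0)
cv2.imwrite("pics/x7.png",np.hstack([cv2.imread("pics/x1.png"),b]))
E
```

```text
units [-0.155  0.067  2.556] turn 0.128 pos [541.71 -76.79 223.9 ] yaw 67.64 rp [ 3.1415e+00 -2.0000e-04] grip 0.981 F [ 0.  -0.9  0.6] t 11.3
('scene',) [5.7169e+02 2.2944e+02 3.7000e-01] cost 11.46 centre [569.8 228.7]
('top',) [5.7199e+02 2.2553e+02 1.9000e-01] cost 4.24 centre [570.  225.2]
('scene', 'top') [5.7185e+02 2.2673e+02 1.4000e-01] cost 16.75 centre [569.9 226.4]
```

View pics/x7.png

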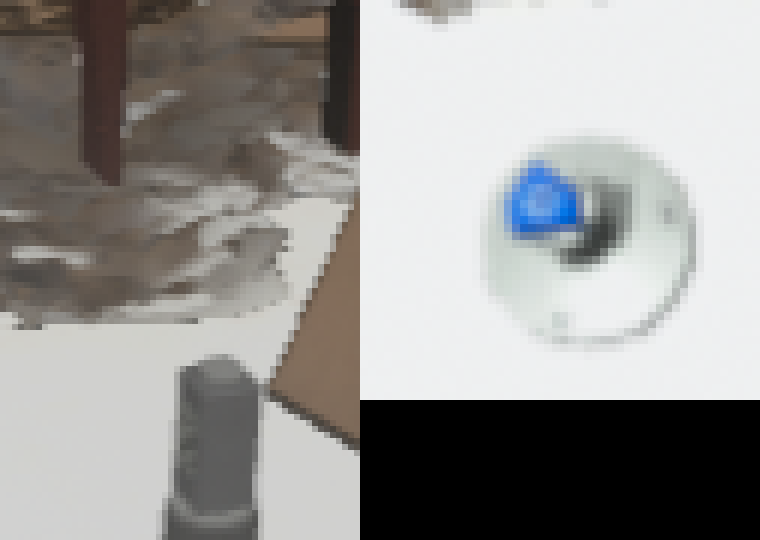

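Call:
move_arm([
  [[-0.1, 0.05, 0, 0.12, 86], [-0.18, 0.07, 0.4, 0.12, 86], [-0.18, 0.07, 0.8, 0.12, 86], [-0.18, 0.07, 1.2, 0.12, 86], [-0.18, 0.07, 1.6, 0.12, 86], [-0.18, 0.07, 1.6, 0.12, 86], [-0.18, 0.07, 1.6, 0.12, 86]],
])

```text
time_s: 12.1
position: [541.2, -82.6, 183.2]
tool_rot: [-3.141, 0.0, 1.166]
ft_force: [0.0, -1.0, 1.5]
grip_width: 0.977
```

```bash
python3 - <<'E'
from fit import *
go((541.8,-81.5,91),67)
ims={n:env.grab_frame(n)[:,:,::-1].copy() for n in("scene","top")}
for n in ims: cv2.imwrite(f"pics/{n[0]}8.png",ims[n])
crop(ims["scene"],300,130,70,110,5,"x1");crop(ims["top"],280,150,70,70,6,"x2")
b=cv2.imread("pics/x2.png");b=cv2.copyMakeBorder(b,0,130,0,0,0)
cv2.imwrite("pics/x8.png",np.hstack([cv2.imread("pics/x1.png"),b]))
E
```

```text
units [0.048 0.004 3.687] turn -0.034 pos [541.24 -82.58 183.17] yaw 66.83 rp [-3.1406e+00  2.0000e-04] grip 0.977 F [ 0.  -1.   1.5] t 12.1
```

View pics/x8.png

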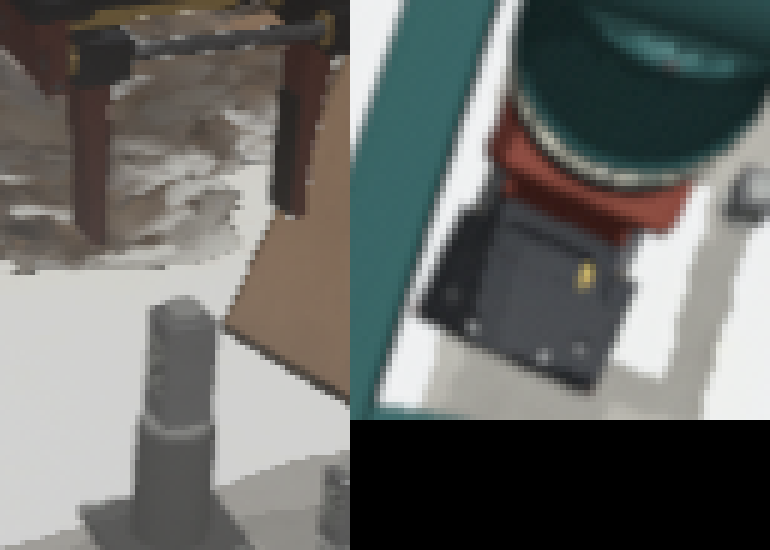

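Call:
move_arm([
  [[0.03, 0, 0.6, 0, 86], [0.03, 0, 1.2, 0, 86], [0.03, 0, 1.8, 0, 86], [0.03, 0, 2.4, 0, 86], [0.03, 0, 3, 0, 86], [0.03, 0, 3.4, 0, 86], [0.03, 0, 3.66, 0, 86], [0.03, 0, 3.66, 0, 86], [0.03, 0, 3.66, 0, 86]],
])

```text
time_s: 13.1
position: [542.2, -82.1, 92.6]
tool_rot: [3.141, 0.0, 1.166]
ft_force: [0.9, 0.2, 0.1]
grip_width: 0.977
```

```bash
python3 - <<'E'
from fit import *
go((541.8,-81.5,91),67)
ims={n:env.grab_frame(n)[:,:,::-1].copy() for n in("scene","top")}
for n in ims: cv2.imwrite(f"pics/{n[0]}9.png",ims[n])
crop(ims["scene"],300,160,70,80,7,"x9")
E
```

```text
units [ 0.016 -0.024  0.064] turn -0.034 pos [542.19 -82.1   92.61] yaw 66.83 rp [3.1409 0.    ] grip 0.977 F [0.9 0.2 0.1] t 13.1
```

View pics/x9.png

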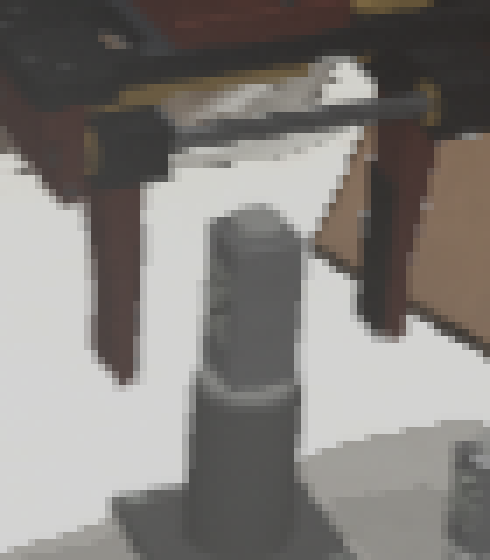

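Call:
move_arm([
  [[0, 0, 0, 0, 60], [0, 0, 0, 0, 45], [0, 0, 0, 0, 32], [0, 0, 0, 0, 28], [0, 0, 0, 0, 22], [0, 0, 0, 0, 16], [0, 0, 0, 0, 14], [0, 0, 0, 0, 14], [0, 0, 0, 0, 14], [0, 0, 0, 0, 14], [0, 0, 0, 0, 14], [0, 0, 0, 0, 14]],
])

```text
time_s: 14.4
position: [541.9, -82.0, 92.2]
tool_rot: [3.141, 0.0, 1.166]
ft_force: [0.4, -0.8, -0.8]
grip_width: 0.296
```

```bash
python3 - <<'E'
from fit import *
go((541.8,-81.5,91),67)
print(env.sense()["ft_torque"])
E
```

```text
units [ 0.018 -0.011  0.047] turn -0.035 pos [541.87 -82.01  92.17] yaw 66.83 rp [3.1414e+00 1.0000e-04] grip 0.296 F [ 0.4 -0.8 -0.8] t 14.4
[-0.07981867 -0.00654406 -0.00364749]
```

Call:
move_arm([
  [[0, 0, -0.2, 0, 14], [0, 0, -0.6, 0, 14], [0, 0, -1.2, 0, 14], [0, 0, -1.8, 0, 14], [0, 0, -2.4, 0, 14], [0, 0, -3, 0, 14], [0, 0, -3.6, 0, 14], [0, 0, -4.2, 0, 14], [0, 0, -4.6, 0, 14], [0, 0, -4.6, 0, 14], [0, 0, -4.6, 0, 14]],
])

```text
time_s: 15.5
position: [541.5, -81.9, 207.1]
tool_rot: [-3.141, 0.0, 1.166]
ft_force: [0.3, -0.0, -1.8]
grip_width: 0.291
```

```bash
python3 - <<'E'
from fit import *
go((569.8,224.2,207),67)
ims={n:env.grab_frame(n)[:,:,::-1].copy() for n in("scene","top")}
for n in ims: cv2.imwrite(f"pics/{n[0]}10.png",ims[n])
crop(ims["scene"],295,100,80,100,6,"x10")
p=env.sense()["position"]
print(((proj("scene",[p+[0,0,38],p+[0,0,8],p+[0,0,-19],p+[0,0,-57],p+[0,0,-79]])-[295,100]+.5)*6).round())
E
```

```text
units [ 1.1701e+01 -3.7760e+00  6.0000e-03] turn -0.034 pos [541.47 -81.87 207.14] yaw 66.83 rp [-3.1414e+00  1.0000e-04] grip 0.291 F [ 0.3 -0.  -1.8] t 15.5
[[271. 265.]
 [266. 343.]
 [261. 411.]
 [255. 503.]
 [251. 555.]]
```

View pics/x10.png

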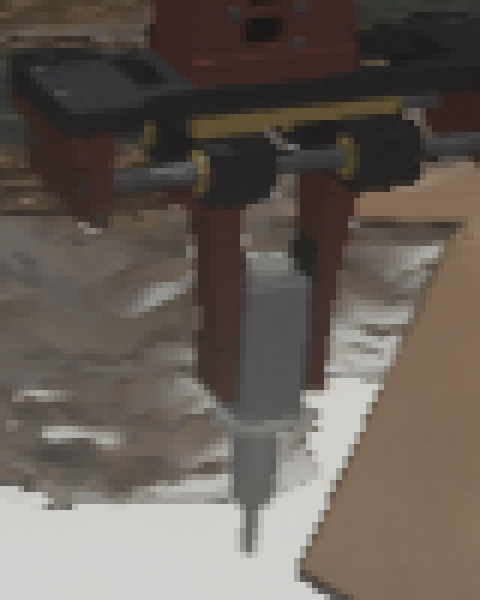

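Call:
move_arm([
  [[0.5, -0.16, 0, 0, 14], [1.5, -0.48, 0, 0, 14], [2.7, -0.87, 0, 0, 14], [3.9, -1.26, 0, 0, 14], [5.1, -1.65, 0, 0, 14], [6.3, -2.03, 0, 0, 14], [7.5, -2.42, 0, 0, 14], [8.7, -2.81, 0, 0, 14], [9.9, -3.2, 0, 0, 14], [10.9, -3.52, 0, 0, 14], [11.5, -3.72, 0, 0, 14], [11.7, -3.78, 0, 0, 14]],
])

```text
time_s: 16.8
position: [569.5, 226.0, 206.6]
tool_rot: [-3.141, 0.0, 1.168]
ft_force: [-0.2, 0.2, -2.1]
grip_width: 0.294
```

Call:
move_arm([
  [[0, 0, 0, 0, 14], [0, 0, 0.6, 0, 14], [0, 0, 1.2, 0, 14], [0, 0, 1.2, 0, 14], [0, 0, 1.2, 0, 14], [0, 0, 1.2, 0, 14]],
])

```text
time_s: 17.4
position: [570.6, 223.6, 178.0]
tool_rot: [3.141, -0.001, 1.166]
ft_force: [-0.4, 0.6, -1.2]
grip_width: 0.297
```

```bash
python3 - <<'E'
from fit import *
go((569.8,224.2,160),67)
ims={n:env.grab_frame(n)[:,:,::-1].copy() for n in("scene","top")}
for n in ims: cv2.imwrite(f"pics/{n[0]}11.png",ims[n])
crop(ims["scene"],240,120,45,60,9,"x1");crop(ims["top"],165,145,60,60,6,"x2")
b=cv2.imread("pics/x2.png");b=cv2.copyMakeBorder(b,0,180,0,0,0)
cv2.imwrite("pics/x11.png",np.hstack([cv2.imread("pics/x1.png"),b]))
p=env.sense()["position"]
print(((proj("scene",[p+[0,0,38],p+[0,0,8],p+[0,0,-19],p+[0,0,-57],p+[0,0,-79],(569.8,224.2,73.2)])-[240,120]+.5)*9).round())
E
```

```text
units [ 0.01  -0.039  0.719] turn -0.044 pos [570.61 223.58 177.99] yaw 66.78 rp [ 3.1406e+00 -5.0000e-04] grip 0.297 F [-0.4  0.6 -1.2] t 17.4
[[205. -14.]
 [208.  83.]
 [210. 169.]
 [212. 286.]
 [214. 352.]
 [213. 428.]]
```

View pics/x11.png

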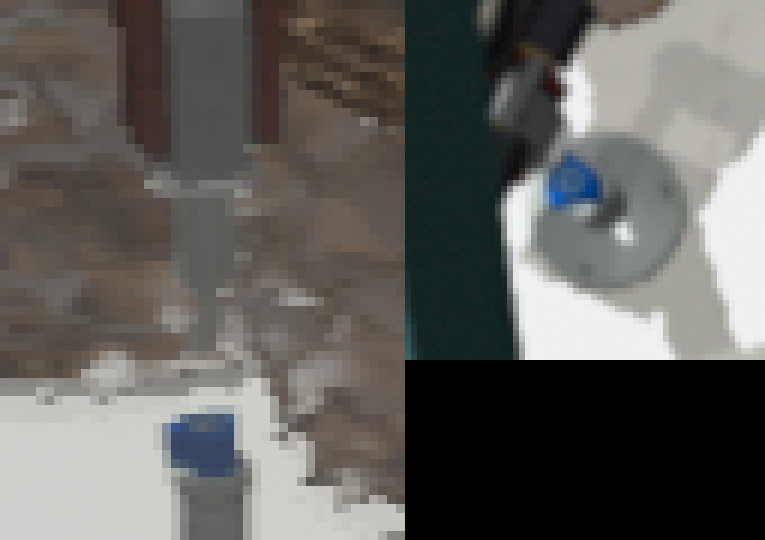

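Call:
move_arm([
  [[0, -0.02, 0.3, 0, 14], [0, -0.02, 0.6, 0, 14], [0, -0.02, 0.8, 0, 14], [0, -0.02, 0.8, 0, 14], [0, -0.02, 0.8, 0, 14]],
])

```text
time_s: 18.0
position: [569.3, 224.3, 156.8]
tool_rot: [-3.141, 0.001, 1.166]
ft_force: [-0.6, 0.2, -1.5]
grip_width: 0.294
```

```bash
cat >> fit.py <<'E'
def look(tag,N=6):
    P=[];F=[]
    for i in range(N):
        b=env.grab_frame("scene" if i%2 else "top");s=env.sense();P.append(s["position"]);F.append(s["ft_force"])
        if i==0:a=b
    print("mean pos",np.mean(P,0).round(2),"F",np.mean(F,0).round(2),"sd",np.std(F,0).round(2),s["time_s"],s["grip_width"],s["tool_rot"])
    a=a[:,:,::-1].copy();b=b[:,:,::-1].copy()
    crop(b,240,130,45,60,9,"x1");crop(a,165,145,60,60,6,"x2")
    c=cv2.copyMakeBorder(cv2.imread("pics/x2.png"),0,180,0,0,0)
    cv2.imwrite(f"pics/{tag}.png",np.hstack([cv2.imread("pics/x1.png"),c]))
E
python3 -c "
from fit import *
look('x12')"
```

```text
mean pos [569.73 224.37 157.31] F [ 0.04 -0.29 -1.5 ] sd [0.41 0.36 0.48] 18.3 0.29476238359318274 [ 3.14125637e+00 -1.90356022e-04  1.16636328e+00]
```

View pics/x12.png

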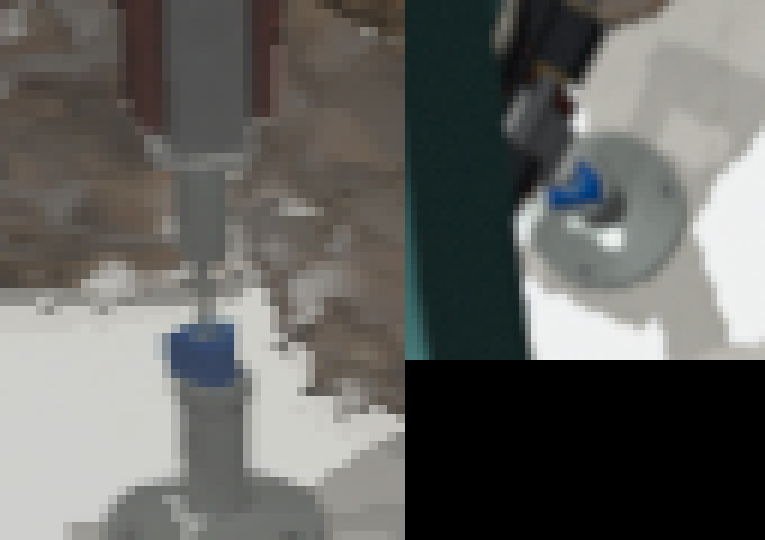

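Call:
move_arm([
  [[0, 0, 0.06, 0, 14], [0, 0, 0.12, 0, 14], [0, 0, 0.18, 0, 14], [0, 0, 0.24, 0, 14], [0, 0, 0.24, 0, 14], [0, 0, 0.24, 0, 14]],
])

```text
time_s: 18.9
position: [569.6, 224.3, 151.2]
tool_rot: [3.142, 0.0, 1.166]
ft_force: [0.3, -0.9, -0.0]
grip_width: 0.296
```

```bash
python3 -c "
from fit import *
look('x13',16)"
```

```text
mean pos [569.59 224.31 151.19] F [-0.33 -0.14 -0.15] sd [0.49 0.41 0.59] 19.7 0.29658156096110866 [3.14159103e+00 8.39234545e-05 1.16637333e+00]
```

View pics/x13.png

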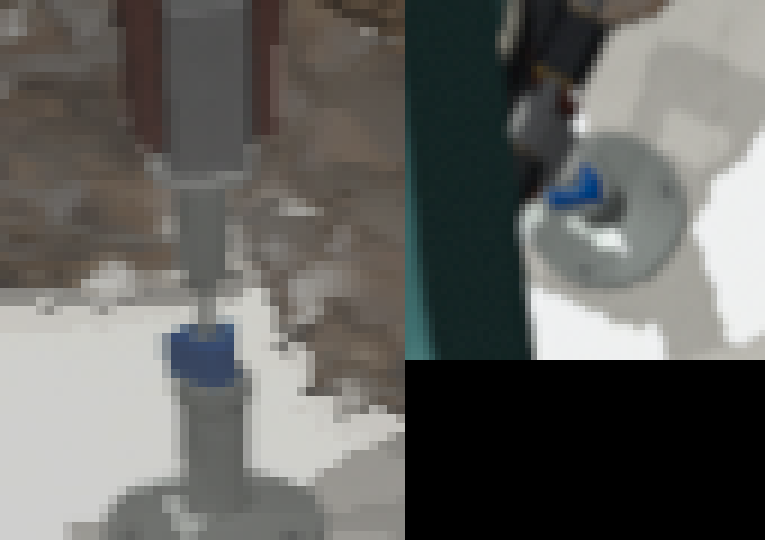

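Call:
move_arm([
  [[0, 0, 0.05, 0, 14], [0, 0, 0.1, 0, 14], [0, 0, 0.16, 0, 14], [0, 0, 0.16, 0, 14], [0, 0, 0.16, 0, 14], [0, 0, 0.16, 0, 14]],
])

```text
time_s: 20.3
position: [569.6, 224.3, 147.2]
tool_rot: [3.142, 0.0, 1.166]
ft_force: [-1.4, -0.7, 1.9]
grip_width: 0.299
```

```bash
python3 -c "
from fit import *
look('x14',20)"
```

```text
mean pos [569.59 224.31 147.18] F [-0.14 -0.    1.36] sd [0.48 0.42 0.35] 21.3 0.2967418168728324 [3.14152838e+00 4.04612509e-05 1.16636432e+00]
```

View pics/x14.png

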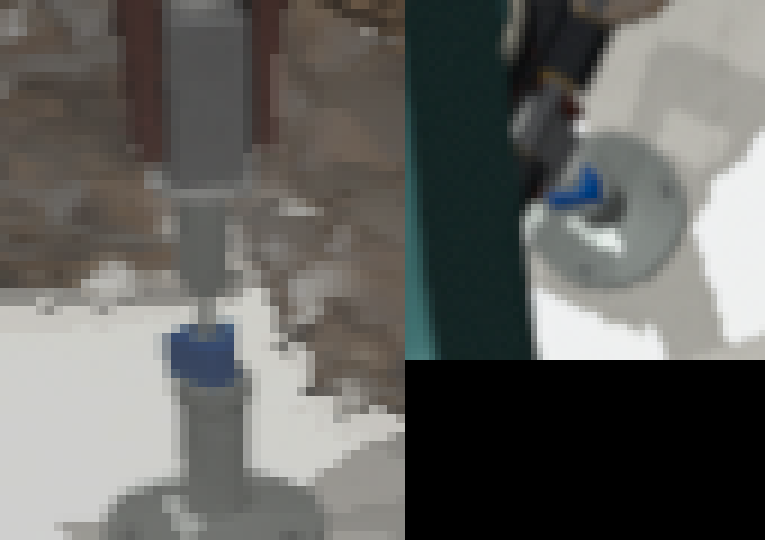

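```bash
python3 -c "
from fit import *
print(env.job_done())
s=env.sense();print(s['time_s'],s['position'],s['ft_force'],s['grip_width'])"
```

```text
the job is handed in; nothing more can be done
None
the job is handed in; nothing more can be done
```

I placed the ringed game piece on the anvil ring up and let go. I then took the larger tester from its holder and pressed its plunger upright onto the ring. The job was handed in at about 21 s with the tester still held.

Last checks:
- **Plunger:** the upward push on the wrist rose by about 2.9 N. That means the plunger is pushed in about 5.7 mm, roughly half its travel. The height moved since contact, about 6 mm, agrees.
- **Tester:** the opening of about 26 mm matches its handle, so the grip is square, and the tool is vertical to within 0.001 rad. In the scene picture the plunger tip sits in the ring.
- **Piece:** it lies flat, but in the overhead picture it is about 2.5 mm off the anvil's axis. That is within the 7 mm allowed, so I left it.
- **Disagreement:** one silhouette fit, from the scene camera, put that offset nearer 4 mm. I trusted it less because it fitted the picture poorly, and a direct comparison in the same picture gave 1–2 mm.
- **Bystanders:** I kept the arm's path clear of the tape dispenser, pencil and pen, but did not measure them again at the end.

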